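# Undo the swing bolt of the empty spool's clamp

## Task

Of the two bench clamps, pick the one that holds the empty spool. Loosen its wing nut by about a quarter turn anticlockwise, then swing the eyebolt out of the slotted lug, away from the spool, until it has dropped onto its stop. Leave the clamp on the full spool done up.

Things in the scene. Friction and masses are not known exactly. Their poses are not given: they have to be found in the camera images.
- wing_nut (a joint): Brass wing nut on the clamp of the EMPTY spool (bare narrow core; the other spool is filled with yellow thread), rad, growing anticlockwise from above as it loosens. Starts at 0 to 0.2, stops at 1.9. At 0 its wings lie across the keeper bar. It rises 5.5 mm per rad and its square washer clears the lip of the lug at about 0.85 rad. Takes 0.1 N m to turn and stays where left.
- wing_nut_grip (a point): That nut: point on its axis amid the wings, 121 mm above the table when tight. Wings: upright plate 9 mm thick, 55 mm wide, from 15 mm above to 16 mm below the point; under them a round hub, 21 mm across. The flat top of lug and keeper bar (27 mm wide) is 35 mm below the point. x: across the plate, y: along the wings, z: up the bolt; it turns with the nut and swings with the bolt.
- eyebolt (a joint): Swing of that clamp's eyebolt (10 mm rod), rad. 0: upright in the slotted lug; grows as it swings out of the slot's open mouth, away from the spool; 1.3: on its stop, leaning well outward. With the nut loosened, a push of about 1 N on the nut moves it, and past about 0.4 it falls to the stop by itself.
- pivot (a point): Pivot pin of that eyebolt, fixed on the clamp (which is fixed to the table), 20 mm above the table, straight below the tight nut. x: level, along the keeper bar from the nut towards the spool, so the bolt swings out towards -x; y: along the pin; z: up. The spool's centre is 62 mm along +x. Apart from the nut, nothing stands more than 10 mm above the bar.
- other_nut_grip (a point): The same point on the wing nut of the other, alike clamp (the FULL spool), which must stay done up.
There are look-alikes about, which are no part of the job. Leave any red look-alike of the part that bears wing_nut alone.

How it is judged:
By the outcome, as a careful person would: the job done as asked, in the order asked, and still so for the second after the job is handed in, with the robot touching nothing.
It also fails if it takes over 45 s, if anything falls off the work surface, if the arm or the gripper's body presses on something with over 40 N, if the wrist force passes 120 N, or if a joint passes its speed limit or range.

## Robot

A 6-joint arm with a two-finger parallel gripper is mounted at the origin on the work surface. World frame = base frame: x ahead of the robot, y to its left, z up, the work surface at z = 0. Lengths are in m, angles in rad, forces in N, time in s.
With the tool pointing down it reaches from about 0.375 to 0.975 m from the base axis. Payload 3.8 kg.
Tool frame: the origin (TCP) lies midway between the tips of the shut fingers; the grasp point (between the pads) lies 19 mm behind it; x points along the fingers, z is the direction in which the jaws open and shut, and the axes are right-handed (so a half turn about x gives the same grasp; the last joint's range is limited). The gripper opens to 85 mm and grips with 20 to 120 N. Pads are 22 mm wide; open, the fingers measure 114 mm over their backs; the gripper's body (76 mm by 85 mm) begins 54 mm behind the grasp point. The pads swing forward as they close: fully open they stand 13 mm farther back than shut.
Start: joints at [-1.231, 0.264, 1.604, -0, 1.274, -0.037], TCP at [0.248, -0.628, 0.231] pointing down, gripper open.
Joint ranges: [-2.63, 2.63], [-0.94, 2.18], [0.31, 2.57], [-1.31, 4.45], [0, 2.66], [-2.55, 2.55]. Speed limits (rad/s): [2.57, 2.57, 3.14, 3.14, 3.14, 3.14].

## Interface

Orientations are given as a rotation vector (axis times angle).
In Python, from workcell import * gives the robot as it stands. The module is installed in compiled form; this text tells all that it offers.
- The arm moves only by the tool carry_out, never from a script. Its arguments are lists of equal length, an entry for each row: "offset": the shift along the tool's x, y, z in cm, a list of three; "delta_rot": the turn, a rotation vector about the tool's x, y, z in degrees, a list of three. A call has exactly 5 rows; each row shifts and turns the commanded pose from where the row before left it, along the tool's axes as they then stand; what a row does not reach is not made up. A row lasts 1/12 s, in which the tool goes at most 41.7 mm and 7.16 degrees, less where a joint would pass 70% of its speed; a pose out of reach is approached as far as the arm can. A call is refused whole if a number of a shift passes 4.17 or a number of a turn 7.16, either way. A call with a gripper value outside its range is refused whole. "fingers" is the opening, from -1 (shut) to 1 (fully open), set as the call begins (left out, the last holds). The fingers move at their own pace and stop on an object; "newtons" is the grip in N (left out, the last holds). Time passes only in rows, so rows that do not move let the fingers close, or fill a call up. It gives the time, the measured TCP pose, the force and the opening at its end, in the units of the state.
- read_state(): the state, without advancing time (a new reading comes with each control period).
- read_camera(name): name is "scene" or "top" or "wrist"; returns (picture, depth): 420x560x3 uint8, red, green, blue; 420x560 float32, m along the optical axis (not along the pixel's ray), 0 where there is no reading.
- get_calibration(name): a dict with "fx", "fy", "cx", "cy" (pixels), "R" (3x3) and "t" (3): a world point X has camera coordinates R X + t; the wrist camera has in their place "mount" (4x4, takes a point from camera to tool coordinates, whose origin is the TCP and whose axes are the tool frame's). Camera axes: x right, y down, z forward; pixel columns grow to the right and rows downward; lengths in m; the calibration is good to about 2 mm. A picture is of the moment at which its call begins: read the wrist's pose just before it. get_calibration takes no time and is no camera call.
- finish_job(): hands the job in, once; it reports no verdict.
The state is a dict: "time": time; "q": joint angles; "joint_vel": joint speeds; "joint_torque": joint torques, N m; "tool_pos": TCP position; "tcp_rot": TCP orientation; "wrist_force": force on the tool from outside, world axes, zero at the start; "torque": the same for the moment, N m; "width": opening from 0.0 (shut) to 1.0 (fully open).
Only numpy, scipy, OpenCV 4.12 (cv2) and the standard library are available. Lean on these libraries where they do the work, as an engineer would, in place of code of your own. Each camera call takes 0.05 s, during which the arm holds its last target. There are 200 camera calls.

## Working session

There is one attempt and no reset: what is moved stays moved. The work goes in short steps, Python scripts to look and compute and a tool call to move; the robot and the scene stay as the last step left them, time stands still between calls to the robot, and variables do not carry over. Pictures are saved under pics/ and viewed, about 8 in all and at most 12, crops included, and the job is handed in when it is done.

Besides the shell and the picture viewer there is one more tool, called after "Call:" as name(argument=value, ...) on one line, values as JSON. carry_out: Moves the arm, as the interface text tells. Its arguments: {"type":"object","properties":{"offset":{"type":"array"},"delta_rot":{"type":"array"},"fingers":{"type":"number"},"newtons":{"type":"number"}},"required":["offset","delta_rot"]}

```bash
mkdir -p pics; python3 - <<'E'
from workcell import *
import numpy as np,cv2
s=read_state();print(s)
for n in("scene","top"):
    p,d=read_camera(n);np.savez(f"pics/{n}0.npz",p=p,d=d);cv2.imwrite(f"pics/{n}0.png",p[:,:,::-1])
    print(n,get_calibration(n))
print(get_calibration("wrist"))
a=[cv2.imread(f"pics/{n}0.png") for n in("scene","top")]
E
```

```text
{'time': 0.0, 'q': array([-1.23089887e+00,  2.64759730e-01,  1.60537912e+00,  3.12216595e-05,
        1.27368526e+00, -3.68761354e-02]), 'joint_vel': array([-0.00036586,  0.00079308,  0.00022945,  0.00088138, -0.0008879 ,
        0.00078765]), 'joint_torque': array([ 1.48561801e-03, -5.15106297e+01, -3.67307425e+01, -2.07433700e-04,
        1.27038054e-02, -1.91522838e-05]), 'tool_pos': array([ 0.24812753, -0.6269571 ,  0.22995482]), 'tcp_rot': array([ 0.92869392,  1.366034  , -0.92647355]), 'wrist_force': array([0.03234241, 0.3969132 , 0.3203103 ]), 'torque': array([0.01264621, 0.00882216, 0.03802416]), 'width': 1.001612548609382}
scene {'fx': 408.8295201303099, 'fy': 408.8295201303099, 'cx': 280.0764720624936, 'cy': 219.68649651924224, 'R': array([[ 0.39940105,  0.91647187, -0.02362423],
       [ 0.53631084, -0.25447001, -0.80474573],
       [-0.74353849,  0.30874636, -0.59314939]]), 't': array([-0.22174924, -0.19541059,  1.0984485 ])}
top {'fx': 417.0343472325616, 'fy': 417.0343472325616, 'cx': 280.2303022742925, 'cy': 211.33027619926162, 'R': array([[ 0.02536996, -0.99967619, -0.00197152],
       [-0.99654927, -0.02513459, -0.07910626],
       [ 0.07903109,  0.00397163, -0.99686424]]), 't': array([0.01531805, 0.58042218, 0.82015671])}
{'fx': 300.25099330104894, 'fy': 300.25099330104894, 'cx': 283.02274135459885, 'cy': 206.47752097911626, 'mount': array([[-7.45667536e-04, -2.96615721e-01,  9.54996627e-01,
        -1.42393317e-01],
       [ 2.10336107e-05, -9.54996897e-01, -2.96615789e-01,
         7.59538437e-02],
       [ 9.99999722e-01, -2.01089737e-04,  7.18349082e-04,
         9.32236442e-05],
       [ 0.00000000e+00,  0.00000000e+00,  0.00000000e+00,
         1.00000000e+00]])}
```

View pics/scene0.png

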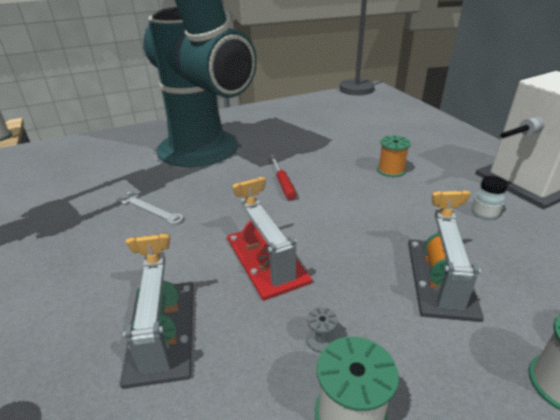

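View pics/top0.png

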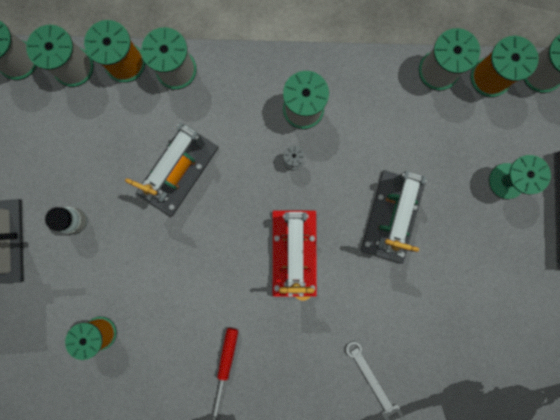

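The scene view shows three clamps. The dark one at (150,245) has a bare green core, the dark one at (450,200) has yellow thread, and the red one at (250,190) is a look-alike. In the top view the empty-spool clamp's nut is at about (403,244), the full one at (143,187) and the red one at (297,292). I'll confirm this in a crop and measure.

```bash
cat > h.py <<'E'
from workcell import *
import numpy as np,cv2
from scipy.spatial.transform import Rotation as Ro
def cloud(p,d,c,T=None):
    v,u=np.mgrid[:420,:560]
    X=np.stack([(u-c["cx"])/c["fx"]*d,(v-c["cy"])/c["fy"]*d,d],-1)
    if T is None: return (X-c["t"])@c["R"]
    return X@T[:3,:3].T+T[:3,3]
def brass(p):
    h=cv2.cvtColor(p,cv2.COLOR_RGB2HSV); return (h[...,0]>10)&(h[...,0]<28)&(h[...,1]>120)&(h[...,2]>70)
E
python3 - <<'E'
from h import *
z={n:np.load(f"pics/{n}0.npz") for n in("scene","top")}
a=cv2.resize(z["scene"]["p"][220:390,90:230],None,fx=3,fy=3)
b=cv2.resize(z["scene"]["p"][180:350,390:510],None,fx=3,fy=3)
cv2.imwrite("pics/crop1.png",np.hstack([a,b])[:,:,::-1])
for n,(r) in {"top":(225,260,375,430),"scene":(225,275,120,180)}.items():
    p,d=z[n]["p"],z[n]["d"];X=cloud(p,d,get_calibration(n))
    m=brass(p);k=np.zeros_like(m);k[r[0]:r[1],r[2]:r[3]]=1;m&=k&(d>0)&(X[...,2]>.07)
    P=X[m];print(n,len(P),P.mean(0),P.min(0),P.max(0))
    Q=P[P[:,2]>P[:,2].max()-.03][:,:2];w,V=np.linalg.eigh(np.cov(Q.T));print(Q.mean(0),V[:,1],np.degrees(np.arctan2(V[1,1],V[0,1])),np.ptp(Q@V[:,1]),np.mean([ (Q@V[:,1]).min(),(Q@V[:,1]).max()])*V[:,1]+Q.mean(0)@V[:,0]*V[:,0])
    if n=="top":
        # bar: bright pixels z ~.086
        h=cv2.cvtColor(p,cv2.COLOR_RGB2HSV);k=np.zeros_like(m);k[165:245,360:435]=1
        B=X[k&(h[...,1]<60)&(h[...,2]>130)&(X[...,2]>.07)&(X[...,2]<.1)];print("bar",len(B),B.mean(0));w,V=np.linalg.eigh(np.cov(B[:,:2].T));print(V[:,1],np.degrees(np.arctan2(V[1,1],V[0,1])),np.sqrt(w*12))
E
```

```text
top 187 [ 0.51693541 -0.18244466  0.12787188] [ 0.50925807 -0.21256394  0.09250089] [ 0.52747989 -0.15598447  0.13511886]
[ 0.51731233 -0.18245847] [0.23742108 0.97140683] 76.26561976224488 0.05786900982678802 [ 0.51690075 -0.18414245]
bar 974 [ 0.58794641 -0.20392452  0.08602573]
[-0.96604075  0.25838977] 165.02546188153232 [0.02757273 0.12704063]
scene 630 [ 0.52045933 -0.18634705  0.11799993] [ 0.51026922 -0.21437317  0.0904193 ] [ 0.52776998 -0.15801282  0.13256952]
[ 0.52013313 -0.18634621] [0.24518197 0.96947708] 75.80741198081921 0.05790744357185424 [ 0.52005345 -0.18666127]
```

View pics/crop1.png

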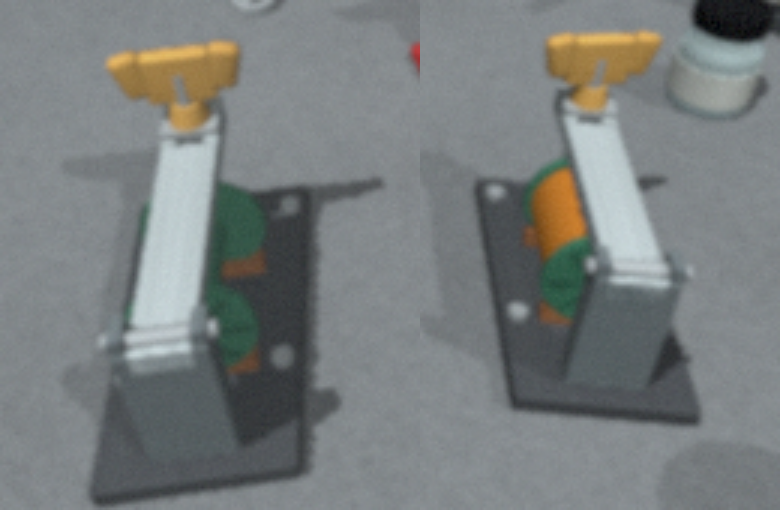

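The crop confirms it: the left clamp (scene nut at 150,245) holds the bare, empty spool, and the right one is full of thread. So the target nut is at about (0.519, -0.185). The wings lie at about 76° and the bar at -15°, so the nut starts near 0.

```bash
cat >> h.py <<'E'
def go(pos,jaw=None):
    s=read_state();R=Ro.from_rotvec(s["tcp_rot"]).as_matrix()
    z=R[:,2];print("t %.2f"%s["time"],"pos",s["tool_pos"].round(4),"x",R[:,0].round(3),"jaw",np.degrees(np.arctan2(z[1],z[0])).round(2),"q6",s["q"][5].round(3),"q1",s["q"][0].round(3),"F",s["wrist_force"].round(1),"w",round(s["width"],3))
    print("shift cm, present axes",((np.array(pos)-s["tool_pos"])@R*100).round(2))
    if jaw is not None: print("jaw needs deg about -x:",(jaw-np.degrees(np.arctan2(z[1],z[0]))+90)%180-90)
E
python3 -c "
from h import *
go([.519,-.185,.22],-14)"
```

```text
t 0.10 pos [ 0.2481 -0.627   0.2301] x [-0.001  0.002 -1.   ] jaw -68.41 q6 -0.037 q1 -1.231 F [ 0.3  0.7 -0.2] w 0.995
shift cm, present axes [  1.08  41.45 -31.13]
jaw needs deg about -x: 54.411286863595535
```

Call:
carry_out(offset=[[0,2.76,-2.08],[0,2.76,-2.08],[0,2.76,-2.08],[0,2.76,-2.08],[0,2.76,-2.08]], delta_rot=[[0,0,0],[0,0,0],[0,0,0],[0,0,0],[0,0,0]])

```text
time: 0.52
tool_pos: [0.3387, -0.4785, 0.2306]
tcp_rot: [0.928, 1.365, -0.927]
wrist_force: [-0.6, 0.3, -0.2]
width: 1.001
```

Call:
carry_out(offset=[[0,2.76,-2.08],[0,2.76,-2.08],[0,2.76,-2.08],[0,2.76,-2.08],[0,2.76,-2.08]], delta_rot=[[0,0,0],[0,0,0],[0,0,0],[0,0,0],[0,0,0]])

```text
time: 0.93
tool_pos: [0.4287, -0.3309, 0.2308]
tcp_rot: [0.928, 1.365, -0.928]
wrist_force: [0.9, 0.8, -0.2]
width: 1.001
```

Call:
carry_out(offset=[[0,2.76,-2.08],[0,2.76,-2.08],[0,2.76,-2.08],[0,2.76,-2.08],[0,2.76,-2.08]], delta_rot=[[0,0,0],[0,0,0],[0,0,0],[0,0,0],[0,0,0]])

```text
time: 1.35
tool_pos: [0.5188, -0.1835, 0.2309]
tcp_rot: [0.927, 1.365, -0.928]
wrist_force: [0.6, -0.0, -0.5]
width: 1.0
```

Call:
carry_out(offset=[[0,0,0],[0,0,0],[0,0,0],[0,0,0],[0,0,0]], delta_rot=[[-6.8,0,0],[-6.8,0,0],[-6.8,0,0],[-6.8,0,0],[-6.8,0,0]])

```text
time: 1.77
tool_pos: [0.5182, -0.1848, 0.2306]
tcp_rot: [0.466, 1.521, -0.465]
wrist_force: [-0.0, 0.5, -0.6]
width: 0.999
```

Call:
carry_out(offset=[[0,0,0],[0,0,0],[0,0,0],[0,0,0],[0,0,0]], delta_rot=[[-6.8,0,0],[-6.8,0,0],[-6.8,0,0],[0,0,0],[0,0,0]])

```text
time: 2.18
tool_pos: [0.5182, -0.1851, 0.2308]
tcp_rot: [0.195, 1.563, -0.194]
wrist_force: [-0.3, -0.0, -0.1]
width: 1.001
```

```bash
cat > look.py <<'E'
from h import *
import sys
s=read_state();p,d=read_camera("wrist");c=get_calibration("wrist")
T=np.eye(4);T[:3,:3]=Ro.from_rotvec(s["tcp_rot"]).as_matrix();T[:3,3]=s["tool_pos"]
X=cloud(p,d,c,T@c["mount"]);cv2.imwrite(f"pics/{sys.argv[1]}.png",p[:,:,::-1])
m=brass(p)&(d>0)&(X[...,2]>.08)&(X[...,2]<.17)&(np.hypot(X[...,0]-.51,X[...,1]+.185)<.08)
P=X[m];top=np.percentile(P[:,2],99);Q=P[P[:,2]>top-.006][:,:2]
w,V=np.linalg.eigh(np.cov(Q.T));v=V[:,1];n=V[:,0]
print(len(P),"top z",top,"angle",np.degrees(np.arctan2(v[1],v[0]))%180,"centre",(Q@v).min()/2*v+(Q@v).max()/2*v+((Q@n).min()+(Q@n).max())/2*n,"extent",np.ptp(Q@v),np.ptp(Q@n), "pix",np.argwhere(m).mean(0)[::-1])
E
python3 look.py w1; python3 -c "
from h import *
go([.519,-.185,.22],-14)"
```

```text
773 top z 0.1336958650754199 angle 75.79189417080234 centre [ 0.51698496 -0.18560785] extent 0.06084771123699065 0.007905859244728974 pix [281.31824062 204.06856404]
t 2.23 pos [ 0.5183 -0.1851  0.2309] x [-0.001  0.    -1.   ] jaw -14.2 q6 -0.141 q1 -0.388 F [-0.  -0.8  0. ] w 1.003
shift cm, present axes [1.09 0.03 0.07]
jaw needs deg about -x: 0.19604673838851738
```

View pics/w1.png

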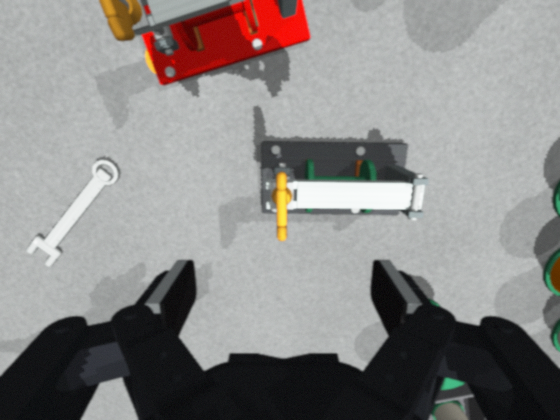

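The wrist view shows the wings at (281,204), centred between the fingers, with the empty spool under the bar. Next I descend and grip.

Call:
carry_out(offset=[[2.4,0,0],[2.4,0,0],[2.4,0,0],[2.4,0,0],[2.7,0,0]], delta_rot=[[0,0,0],[0,0,0],[0,0,0],[0,0,0],[0,0,0]], fingers=0.2)

```text
time: 2.65
tool_pos: [0.519, -0.1854, 0.1079]
tcp_rot: [0.194, 1.561, -0.194]
wrist_force: [-0.0, -0.3, -0.4]
width: 0.599
```

Call:
carry_out(offset=[[0,0,0],[0,0,0],[0,0,0],[0,0,0],[0,0,0]], delta_rot=[[0,0,0],[0,0,0],[0,0,0],[0,0,0],[0,0,0]], fingers=-1, newtons=50)

```text
time: 3.07
tool_pos: [0.5167, -0.1848, 0.1096]
tcp_rot: [0.193, 1.566, -0.192]
wrist_force: [-7.2, 0.9, 0.9]
width: 0.091
```

Call:
carry_out(offset=[[0,0,0],[0,0,0],[0,0,0],[0,0,0],[0,0,0]], delta_rot=[[0,0,0],[0,0,0],[0,0,0],[0,0,0],[0,0,0]])

```text
time: 3.48
tool_pos: [0.5167, -0.1848, 0.1096]
tcp_rot: [0.193, 1.566, -0.192]
wrist_force: [-6.7, 2.0, 1.0]
width: 0.093
```

Gripped. The nut pulled the tool about 2 mm, so I'll take that out and start turning with the lead rise.

Call:
carry_out(offset=[[0,0,-0.22],[-0.07,0,0],[-0.07,0,0],[-0.07,0,0],[-0.07,0,0]], delta_rot=[[0,0,0],[-7,0,0],[-7,0,0],[-7,0,0],[-7,0,0]])

```text
time: 3.9
tool_pos: [0.5162, -0.1848, 0.1117]
tcp_rot: [-0.196, 1.562, 0.195]
wrist_force: [-1.3, -0.7, -7.9]
width: 0.095
```

Call:
carry_out(offset=[[-0.07,0,0],[-0.07,0,0],[-0.07,0,0],[-0.07,0,0],[-0.07,0,0]], delta_rot=[[-7,0,0],[-7,0,0],[-7,0,0],[-7,0,0],[-7,0,0]])

```text
time: 4.32
tool_pos: [0.5158, -0.185, 0.1153]
tcp_rot: [-0.672, 1.465, 0.672]
wrist_force: [-2.7, -1.2, -3.1]
width: 0.096
```

Call:
carry_out(offset=[[-0.07,0,0],[-0.07,0,0],[-0.07,0,0],[-0.07,0,0],[0,0,0]], delta_rot=[[-7,0,0],[-7,0,0],[-7,0,0],[-7,0,0],[0,0,0]])

```text
time: 4.73
tool_pos: [0.5157, -0.1854, 0.1182]
tcp_rot: [-1.043, 1.309, 1.042]
wrist_force: [-3.6, -3.3, -2.3]
width: 0.092
```

```bash
python3 -c "
from h import *
go([.517,-.185,.116],75)"; python3 look.py w2
```

```text
t 4.73 pos [ 0.5157 -0.1854  0.1182] x [-0.001 -0.001 -1.   ] jaw 77.15 q6 -1.735 q1 -0.39 F [-3.6 -3.3 -2.3] w 0.092
shift cm, present axes [ 0.22 -0.12  0.07]
jaw needs deg about -x: -2.1484456354213535
2185 top z 0.154888819559338 angle 166.49757757273179 centre [ 0.51480147 -0.18906987] extent 0.021737814993355253 0.0004855149599823777 pix [282.73867277 274.12356979]
```

View pics/w2.png

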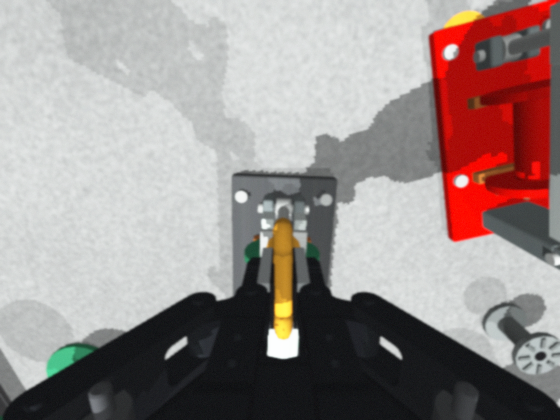

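The view shows the wings now running along the bar. The jaw turned 91° and the tool rose about 9 mm, so the nut is at about 1.55 rad. Next I release, lift, go to the spool side, shut the fingers and push outward (tool +y).

Call:
carry_out(offset=[[0,0,0],[0,0,0],[0,0,0],[0,0,0],[0,0,0]], delta_rot=[[0,0,0],[0,0,0],[0,0,0],[0,0,0],[0,0,0]], fingers=-0.2)

```text
time: 5.2
tool_pos: [0.5172, -0.1847, 0.1181]
tcp_rot: [-1.041, 1.307, 1.039]
wrist_force: [-0.4, -0.1, 0.0]
width: 0.398
```

Call:
carry_out(offset=[[-1.5,0,0],[-1.5,0,0],[-1.5,0,0],[-1.5,0,0],[0,0,0]], delta_rot=[[0,0,0],[0,0,0],[0,0,0],[0,0,0],[0,0,0]])

```text
time: 5.62
tool_pos: [0.5189, -0.1855, 0.1812]
tcp_rot: [-1.044, 1.305, 1.035]
wrist_force: [0.4, -0.7, 0.2]
width: 0.402
```

```bash
python3 look.py w3; python3 -c "
from h import *
n=np.array([.517,-.1855]);b=np.array([.966,-.259])
t=n+.05*b
go([*t,.106],75)"
```

```text
1013 top z 0.14255299174914515 angle 166.99697800300245 centre [ 0.51553867 -0.18515551] extent 0.0593814183107787 0.008524284325981166 pix [282.22704837 219.20434353]
t 5.67 pos [ 0.5181 -0.1852  0.1795] x [ 0.004 -0.002 -1.   ] jaw 76.97 q6 -1.732 q1 -0.389 F [ 0.1 -1.  -0.5] w 0.399
shift cm, present axes [ 7.37 -4.86 -0.22]
jaw needs deg about -x: -1.9710934874135688
```

View pics/w3.png

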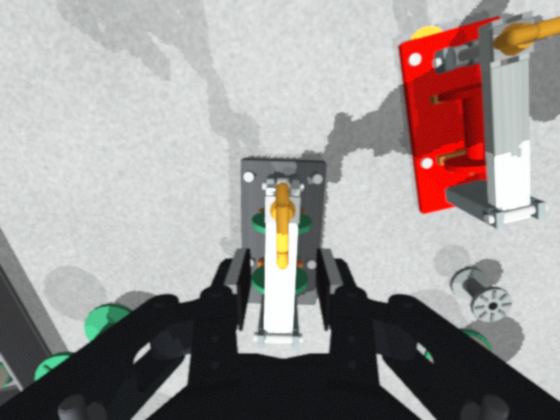

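The nut rests at 167° (91° of turn), top 9 mm higher, wings at (282,219) along the bar. Going round behind it.

Call:
carry_out(offset=[[0,-1.6,-0.1],[0,-1.6,-0.1],[0,-1.7,0],[0,0,0],[0,0,0]], delta_rot=[[2,0,0],[0,0,0],[0,0,0],[0,0,0],[0,0,0]], fingers=-1)

```text
time: 6.08
tool_pos: [0.563, -0.1985, 0.1759]
tcp_rot: [-1.013, 1.323, 1.016]
wrist_force: [-0.3, -0.1, 0.5]
width: -0.0
```

Call:
carry_out(offset=[[1.5,0,0],[1.5,0,0],[1.5,0,0],[1.5,0,0],[1.3,0,0]], delta_rot=[[0,0,0],[0,0,0],[0,0,0],[0,0,0],[0,0,0]])

```text
time: 6.5
tool_pos: [0.5616, -0.1981, 0.1025]
tcp_rot: [-1.012, 1.323, 1.016]
wrist_force: [-0.5, -0.2, -0.9]
width: 0.0
```

Call:
carry_out(offset=[[0,0.7,0],[0,0.7,0],[0,0.7,0],[0,0.7,0],[0,0.7,0]], delta_rot=[[0,0,0],[0,0,0],[0,0,0],[0,0,0],[0,0,0]])

```text
time: 6.92
tool_pos: [0.5294, -0.1897, 0.1056]
tcp_rot: [-1.015, 1.321, 1.012]
wrist_force: [0.6, -0.3, 0.2]
width: 0.0
```

Call:
carry_out(offset=[[0,0.7,0],[0,0.7,0],[0,0.7,0],[0,0.7,0],[0,0.4,0]], delta_rot=[[0,0,0],[0,0,0],[0,0,0],[0,0,0],[0,0,0]])

```text
time: 7.33
tool_pos: [0.4974, -0.1811, 0.1043]
tcp_rot: [-1.013, 1.322, 1.015]
wrist_force: [-0.3, 0.0, 0.6]
width: -0.001
```

Call:
carry_out(offset=[[-2,0,0],[-2.5,0,0],[-2.5,0,0],[-2,0,0],[0,0,0]], delta_rot=[[0,0,0],[0,0,0],[0,0,0],[0,0,0],[0,0,0]])

```text
time: 7.75
tool_pos: [0.5015, -0.1826, 0.1996]
tcp_rot: [-1.02, 1.317, 1.007]
wrist_force: [1.0, -1.1, 1.6]
width: 0.0
```

Call:
carry_out(offset=[[-2,-2,0],[-2,-2,0],[0,-2,0],[0,-2,0],[0,0,0]], delta_rot=[[0,0,0],[0,0,0],[0,0,0],[0,0,0],[0,0,0]])

```text
time: 8.17
tool_pos: [0.5784, -0.2029, 0.2337]
tcp_rot: [-1.015, 1.321, 1.013]
wrist_force: [0.5, 0.4, 0.4]
width: -0.0
```

```bash
python3 - <<'E'
from h import *
p,_=read_camera("scene");q,_=read_camera("top");w,_=read_camera("wrist")
a=cv2.resize(p[200:400,80:280],(400,400));b=cv2.resize(w,(400,300));b=np.vstack([b,np.zeros((100,400,3),np.uint8)])
cv2.imwrite("pics/end1.png",np.hstack([a,b])[:,:,::-1]);go([.5,-.18,.2])
E
```

```text
t 8.32 pos [ 0.5747 -0.2017  0.2328] x [-0.003  0.001 -1.   ] jaw 75.0 q6 -1.687 q1 -0.378 F [ 0.   0.2 -0.4] w -0.002
shift cm, present axes [3.31 7.77 0.16]
```

View pics/end1.png

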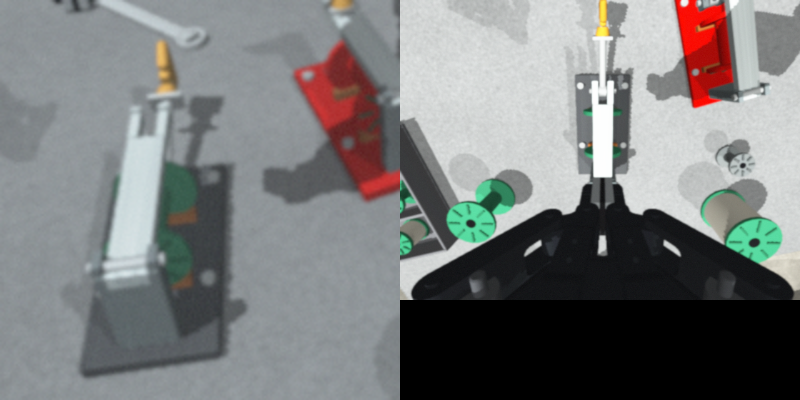

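The bolt is out of the slot and leaning well outward, with the wings at scene crop (165,65). I'll check its angle from the depth image and check the full clamp before handing in.

```bash
python3 - <<'E'
from h import *
c=get_calibration("top");z=np.load("pics/top0.npz");b=np.array([.966,-.259])
for nm,(p,d) in {"before":(z["p"],z["d"]),"now":read_camera("top")}.items():
    X=cloud(p,d,c);m=brass(p)&(d>0)&(X[...,2]>.03)
    k=np.zeros_like(m);k[225:310,370:430]=1;P=X[m&k]
    out=-(P[:,:2]-[.517,-.1855])@b;print(nm,len(P),"mean out",out.mean(),"z",P[:,2].mean(),"angle",np.arctan2(out.mean(),P[:,2].mean()-.02))
    k[:]=0;k[170:200,120:165]=1;Q=X[m&k&(X[...,2]>.1)];print("full nut",len(Q),Q.mean(0),np.linalg.eigh(np.cov(Q[:,:2].T))[1][:,1])
s=read_state();print(s["time"],s["wrist_force"])
E
```

```text
before 187 mean out 0.0008537211740003882 z 0.12787188493832444 angle 0.007914048697165946
full nut 162 [0.6086907  0.27576802 0.12997908] [0.38695956 0.92209669]
now 170 mean out 0.09515162025314632 z 0.059937183208879065 angle 1.173405076311786
full nut 159 [0.60893004 0.27586867 0.12991943] [0.39358916 0.91928645]
8.3667 [-0.71321505  0.10519882  0.58581344]
```

```bash
python3 -c "
from workcell import *
print(finish_job())"
```

```text
the job is handed in; nothing more can be done
None
```

The job is done and handed in at about 8.4 s. On the empty-spool clamp I loosened the wing nut about 91° anticlockwise. I then released it and pushed the eyebolt out of the slot, away from the spool, with the shut fingers until it fell outward.

- **Nut:** the wings went from 76° to 167°, and the nut's top rose about 9 mm, as its thread should give.
- **Eyebolt:** depth puts the swing at about 1.17 rad, below the 1.3 rad of the stop. I think this reads low because the camera sees only the upper edge of the wings. The pictures show the bolt clear of the slot and leaning well outward, past the point where it falls by itself.
- **Full-spool clamp:** its nut is unchanged to within 0.3 mm and 0.4°, and I did not touch the red look-alike.
- **Robot:** at hand-in it was clear of everything, and the highest force I saw between moves was about 8 N.

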